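# Clear the tin out of the case and shut the lid

### The arm

A 6-joint arm with a two-finger parallel gripper is mounted at the origin on a cart in front of the work surface, level with it; the furniture and walls round the work are solid. World frame = base frame: x ahead of the robot, y to its left, z up, the work surface at z = 0. Lengths are in m, angles in rad, forces in N, time in s.
With the tool pointing down it reaches from about 0.35 to 0.775 m from the base axis. Payload 7.3 kg.
Tool frame: the origin (TCP) lies at the very end of the fingers, on their centre line; the grasp point (between the pads) lies 19 mm behind it (robot.tcp_to_grasp is the z of the grasp point in the tool frame, in m); z points along the fingers, y is the line along which they close (so a half turn about z gives the same grasp; the last joint's range is limited). The gripper opens to 92 mm and grips with 3 to 60 N. Pads are 19 mm wide; open, the fingers measure 130 mm over their backs; the gripper's body (75 mm by 190 mm) begins 47 mm behind the grasp point.
Start: joints at [-1.276, 0.342, 1.524, -0, 1.275, -0.146], TCP at [0.224, -0.475, 0.227] pointing down, gripper open.
Joint ranges: [-2.53, 2.53], [-0.77, 2.02], [0.04, 2.7], [-1, 4.14], [0.28, 2.66], [-3.11, 3.11]. Speed limits (rad/s): [2.57, 2.57, 3.14, 3.14, 3.14, 3.14].

### API

Orientations are given as [roll, pitch, yaw] about the fixed x, y, z axes, in that order (R = Rz(yaw) Ry(pitch) Rx(roll)).
In Python, from cell import monitor, read_camera, get_calibration, job, robot gives the robot as it stands. The module is installed in compiled form; this text tells all that it offers.
- The arm moves only by the tool send_rows, never from a script. Its argument "targets" is a list of rows, each an object with "translation": the shift along the tool's x, y, z in cm, a list of three; "spin": the turn about the tool's z in degrees; "jaw": the opening, from 0 (shut) to 1 (fully open). A call has exactly 5 rows; each row is the pose to reach, as a shift and turn from the pose commanded when the call began, along the tool's axes at that moment; what a row does not reach only later rows make up. A row lasts 1/10 s, in which the tool goes at most 50 mm and 8.59 degrees, less where a joint would pass 70% of its speed; a pose out of reach is approached as far as the arm can. A call with a gripper value outside its range is refused whole. The fingers move at their own pace and stop on an object; "force" is the grip in N (left out, the last holds). Time passes only in rows, so rows that repeat a pose let the fingers close, or fill a call up. It gives the time, the measured TCP pose, the force, the opening and the grip force at its end, in the units of the state.
- monitor.observe(): the state, without advancing time (a new reading comes with each control period).
- read_camera(name): name is "scene" or "top" or "wrist"; returns (picture, depth): 420x560x3 uint8, red, green, blue; 420x560 float32, m along the optical axis (not along the pixel's ray), 0 where there is no reading.
- get_calibration(name): a dict with "intrinsics" (3x3 intrinsics, pixels), "origin" and "orientation" of the camera in the world; the wrist camera has in their place "hand_eye" (4x4, takes a point from camera to tool coordinates, whose origin is the TCP and whose axes are the flange's). Camera axes: x right, y up, looking along -z (the intrinsics and any distortion apply to the point x, -y, -z); pixel columns grow to the right and rows downward; lengths in m; the calibration is good to about 2 mm. A picture is of the moment at which its call begins: read the wrist's pose just before it. get_calibration takes no time and is no camera call.
- job.hand_in(): hands the job in; it is judged then, once.
The state is a dict: "time": time; "qpos": joint angles; "qvel": joint speeds; "joint_efforts": joint torques, N m; "tool_pos": TCP position; "tool_rot": TCP orientation; "contact_force": force on the tool from outside, world axes, zero at the start; "torque": the same for the moment, N m; "opening": finger opening in m; "grip_force": force on a finger pad.
Only numpy, scipy, OpenCV 4.12 (cv2) and the standard library are available. Lean on these libraries where they do the work, as an engineer would, in place of code of your own. Each camera call takes 0.05 s, during which the arm holds its last target. There are 200 camera calls.

### The job

A moisture tin has been left in the open instrument case, and the lid cannot shut over it. Lift the tin out and stand it upright on the floor of the grey parts tray (set it down, do not drop it), then shut the case's lid fully. The flat porous disc belongs in the case: leave it lying there.

Things in the scene. Friction and masses are not known exactly. Their poses are not given: they have to be found in the camera images.
- ring_case: Dark blue instrument case, fixed to the table, lid open. Tub 104 (x) x 150 (y) x 30 mm high, 3 mm walls, solid foam floor 24 mm above the table (a ring and a small steel block sunk in the foam are part of the case). Origin: centre of the underside; z up, x from the front (towards the robot) to the back (lid hinge). Shut, it is 45 mm high with 18 mm free between foam and lid.
- ring_case_lid (a joint): Hinge of the case's lid, rad: 0 shut, 1.83 fully open (leaning back); starts at 1.6 to 1.83. Hinge line along the case's y, 54 mm behind its origin, 31 mm up. The lid is 104 mm from hinge to front edge, 150 wide, 14 deep; open, its edge stands about 130 mm above the table, 60 to 95 mm behind the origin. Slight friction, no spring: push it over from behind near the edge, press it down.
- tin: Round bare aluminium tin with its lid on (fixed on), 56 mm across (body below 30 mm: 54 mm), 40 mm high, about 60 g. Stands upright on the foam in one half of the case, left or right. Origin: centre of the underside, z up.
- stone: Flat grey-brown porous disc, 60 mm across, 8 mm thick, lying on the foam in the other half of the case. Origin: centre of the underside, z up. It stays there.
- parts_tray: Shallow grey plastic tray, fixed to the table, 184 (x) x 294 (y) mm, rim 27 mm high, floor 3 mm above the table, inside 166 x 276 mm. Origin: centre of the underside; z up, x away from the robot. A steel ring (70 mm across, 30 high) and an open tin stand in its far half near its two ends; its near half is free.
Things that resemble listed ones, but are neither listed nor needed, are in the scene too. Leave any pink look-alike of the tin alone.

How it is judged:
By the outcome, as a careful person would: the job done as asked, in the order asked, and still so for the second after the job is handed in, with the robot touching nothing.
It also fails if it takes over 64 s, if anything falls off the work surface, if the arm or the gripper's body presses on something with over 40 N, if the wrist force passes 120 N, or if a joint passes its speed limit or range.

## Working session

There is one attempt and no reset: what is moved stays moved. The work goes in short steps, Python scripts to look and compute and a tool call to move; the robot and the scene stay as the last step left them, time stands still between calls to the robot, and variables do not carry over. Pictures are saved under pics/ and viewed, at most 12 in all, crops included, and the job is handed in when it is done.

Besides the shell and the picture viewer there is one more tool, called after "Request:" by a JSON object that holds its "op" and its "data", one argument or row to a line. send_rows: Moves the arm, as the interface text tells. Its arguments: {"type":"object","properties":{"targets":{"type":"array"},"force":{"type":"number"}},"required":["targets"]}

```bash
mkdir -p pics
cat > h.py <<'E'
import numpy as np, cv2
from cell import monitor, read_camera, get_calibration, job, robot
from scipy.spatial.transform import Rotation as R
def grab(n,f=None):
    s=monitor.observe(); p,d=read_camera(n); c=get_calibration(n)
    if f: cv2.imwrite(f'pics/{f}.png',p[:,:,::-1]); np.savez(f'{f}.npz',p=p,d=d,tp=s['tool_pos'],tr=s['tool_rot'])
    return p,d,c,s
E
python3 - <<'E'
from h import *
for n in('scene','top'):
    p,d,c,s=grab(n,n+'0'); print(c)
print(get_calibration('wrist')); print(s, robot.tcp_to_grasp)
a=np.hstack([cv2.imread('pics/scene0.png'),cv2.imread('pics/top0.png')])
E
```

```text
{'intrinsics': array([[505.372908  ,   0.        , 287.7752489 ],
       [  0.        , 505.372908  , 209.65722679],
       [  0.        ,   0.        ,   1.        ]]), 'origin': array([0.0583897 , 0.73011136, 0.67723235]), 'orientation': array([ 0.93765731,  0.00418156, -2.60506334])}
{'intrinsics': array([[465.8873256 ,   0.        , 274.68096136],
       [  0.        , 465.8873256 , 206.12866551],
       [  0.        ,   0.        ,   1.        ]]), 'origin': array([ 0.35110511, -0.02418189,  0.88623556]), 'orientation': array([ 0.21588703,  0.00303798, -1.39739247])}
{'intrinsics': array([[313.64323272,   0.        , 279.93863642],
       [  0.        , 313.64323272, 209.49787282],
       [  0.        ,   0.        ,   1.        ]]), 'hand_eye': array([[-3.11234397e-04,  9.64946211e-01,  2.62447545e-01,
         6.96609509e-02],
       [ 9.99999947e-01,  2.75837370e-04,  1.71714909e-04,
        -1.24223230e-03],
       [ 9.33028101e-05,  2.62447584e-01, -9.64946246e-01,
        -1.58095699e-01],
       [ 0.00000000e+00,  0.00000000e+00,  0.00000000e+00,
         1.00000000e+00]])}
{'time': 0.05, 'qpos': array([-1.27600735e+00,  3.42707908e-01,  1.52498630e+00,  2.69580731e-05,
        1.27538955e+00, -1.46033424e-01]), 'qvel': array([ 0.0005495 , -0.00181209, -0.00303223,  0.00171873, -0.00092087,
       -0.00074721]), 'joint_efforts': array([ 1.48049119e-03, -4.32426167e+01, -2.44995940e+01,  7.20649003e-02,
        5.23749751e-02, -6.69607925e-05]), 'tool_pos': array([ 0.22390626, -0.47442863,  0.22606337]), 'tool_rot': array([-3.14012117e+00, -2.42481928e-04,  4.40814351e-01]), 'contact_force': array([ 0.34508263,  0.23746683, -0.45555511]), 'torque': array([-0.02624166,  0.02049724,  0.02062136]), 'grip_force': 0.0, 'opening': 0.09191360573352052} -0.0188
```

View pics/top0.png

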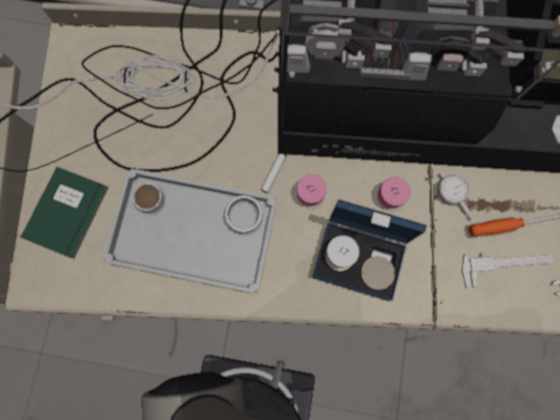

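View pics/scene0.png

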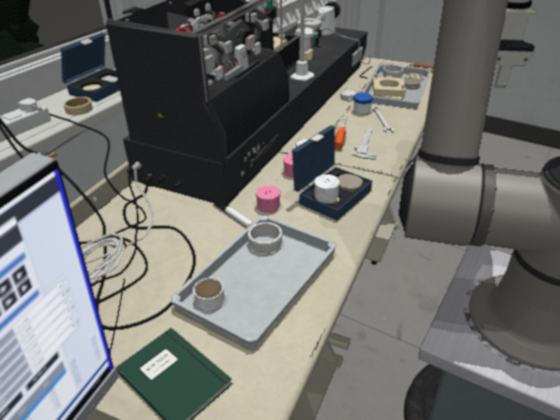

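The top view shows the case at about (362,255). The white tin stands on its left at (342,250) and the stone lies on its right at (378,272). The tray is centred near (190,230), with its near half being the lower image side. The two pink look-alikes at (312,189) and (395,192) are not the tin: it is bare aluminium and in the case. In the scene view the tin is at (326,187). I'll confirm that in a crop and measure.

```bash
cat >> h.py <<'E'
def cam(c,tp=None,tr=None):
    if 'hand_eye' in c:
        H=c['hand_eye']; Rt=R.from_euler('xyz',tr).as_matrix()
        return Rt@H[:3,3]+tp, Rt@H[:3,:3]
    return c['origin'],R.from_euler('xyz',c['orientation']).as_matrix()
def ray(c,uv,o,Rm):
    k=np.linalg.inv(c['intrinsics'])@np.array([uv[0],uv[1],1.]); return Rm@(k*[1,-1,-1])
def onplane(c,uv,z,oR):
    o,Rm=oR; r=ray(c,uv,o,Rm); return o+r*(z-o[2])/r[2]
def dpt(c,uv,d,oR): o,Rm=oR; return o+ray(c,uv,o,Rm)*d
def tri(a,b):
    (o1,r1),(o2,r2)=[(o,r/np.linalg.norm(r)) for o,r in(a,b)]
    t=np.linalg.lstsq(np.c_[r1,-r2],o2-o1,rcond=None)[0]
    p,q=o1+t[0]*r1,o2+t[1]*r2; return (p+q)/2,np.linalg.norm(p-q)
def cloud(c,d,oR):
    o,Rm=oR; v,u=np.mgrid[:d.shape[0],:d.shape[1]]
    K=c['intrinsics']; k=np.stack([(u-K[0,2])/K[0,0],-(v-K[1,2])/K[1,1],-np.ones(d.shape)],-1)
    return o+(k*d[...,None])@Rm.T
E
python3 - <<'E'
from h import *
T=np.load('top0.npz');S=np.load('scene0.npz')
ct,cs=get_calibration('top'),get_calibration('scene'); ot,os_=cam(ct),cam(cs)
P=cloud(ct,T['d'],ot);Q=cloud(cs,S['d'],os_)
def at(P,u,v): return np.nanmedian(P[v-2:v+3,u-2:u+3].reshape(-1,3),0).round(4)
for n,u,v in[('tin',342,250),('stone',378,272),('pinkL',312,189),('pinkR',395,192),('trayfloor',180,250),('table',300,300),('blk',390,150)]: print(n,at(P,u,v))
for n,u,v in[('tin',326,183),('stone',350,182),('pinkL',268,193)]: print('S',n,at(Q,u,v))
# tray by height/colour: points 
for n,pts,z in[('tray',[(128,174),(274,203),(255,288),(109,261)],.027),('case',[(315,278),(396,297)],.03),('lid top',[(335,203),(424,236)],.13),('blk',[(280,150),(430,163)],0)]:
    print(n,[onplane(ct,p,z,ot)[:2].round(4) for p in pts])
# tall things near case
cr=np.hstack([cv2.resize(T['p'][170:310,285:445],(480,420),interpolation=2),cv2.resize(S['p'][120:220,250:380],(320,420),interpolation=2)])
cv2.imwrite('pics/crop.png',cr[:,:,::-1])
E
```

```text
tin [ 0.4705 -0.1217  0.0639]
stone [ 0.4466 -0.1955  0.0339]
pinkL [ 0.5778 -0.0529  0.0398]
pinkR [ 0.5986 -0.2069  0.0408]
trayfloor [0.4264 0.1748 0.0022]
table [ 0.3737 -0.0654  0.0007]
blk [ 0.6602 -0.178   0.0883]
S tin [ 0.4659 -0.1154  0.0639]
S stone [ 0.4399 -0.1911  0.0326]
S pinkL [ 0.5751 -0.0461  0.0395]
tray [array([0.5501, 0.2991]), array([0.542 , 0.0132]), array([0.38  , 0.0199]), array([0.3818, 0.2938])]
case [array([ 0.4164, -0.0846]), array([ 0.408 , -0.2336])]
lid top [array([ 0.5366, -0.0912]), array([ 0.5068, -0.2428])]
blk [array([0.6571, 0.0214]), array([ 0.6815, -0.2767])]
```

View pics/crop.png

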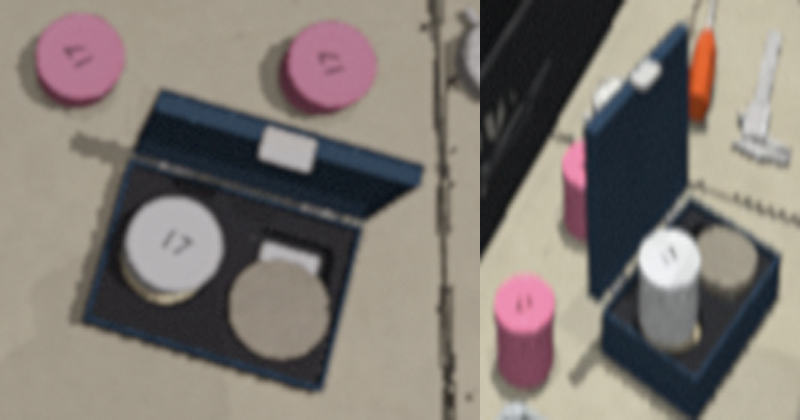

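The crop shows bare-metal tin "17" at crop (175,245), in the left half of the case. The stone is at crop (280,310), and both pink tins are outside. That confirms the tin. Next I'll plan the move above the case with the camera on the robot side (tool yaw about π).

```bash
cat >> h.py <<'E'
def plan(goals,start=None):
    "goals: (x,y,z,yaw rad); prints each call's shift (cm, tool axes) and spin (deg)"
    s=monitor.observe(); p=np.array(s['tool_pos']); y=s['tool_rot'][2]
    print('t',round(s['time'],2),'at',p.round(4),round(y,4),'F',np.round(s['contact_force'],1),'op',round(s['opening'],4))
    if start is not None: p,y=np.array(start[:3]),start[3]
    for g in goals:
        M=R.from_euler('xyz',[np.pi,0,y]).as_matrix()
        dy=(g[3]-y+np.pi)%(2*np.pi)-np.pi
        print(g,'->',(M.T@(np.array(g[:3])-p)*100).round(2),'spin',round(-np.degrees(dy),2)); p,y=np.array(g[:3]),g[3]
E
python3 - <<'E'
from h import *
plan([(.29,-.40,.227,1.10),(.36,-.31,.227,1.76),(.42,-.22,.227,2.43),(.46,-.145,.227,3.08)])
E
```

```text
t 0.1 at [ 0.2239 -0.4744  0.2261] 0.4408 F [-0.3  1.  -0.6] op 0.0916
(0.29, -0.4, 0.227, 1.1) -> [ 9.15 -3.91 -0.09] spin -37.77
(0.36, -0.31, 0.227, 1.76) -> [11.2   2.16  0.  ] spin -37.82
(0.42, -0.22, 0.227, 2.43) -> [7.71 7.59 0.  ] spin -38.39
(0.46, -0.145, 0.227, 3.08) -> [1.87 8.29 0.  ] spin -37.24
```

Request:
{"op": "send_rows", "data": {
  "targets": [
    {"translation": [1.8,-0.8,0],"spin": -7.6,"jaw": 1},
    {"translation": [3.7,-1.6,0],"spin": -15.2,"jaw": 1},
    {"translation": [5.5,-2.4,0],"spin": -22.8,"jaw": 1},
    {"translation": [7.4,-3.2,0],"spin": -30.4,"jaw": 1},
    {"translation": [9.2,-3.9,0],"spin": -38,"jaw": 1}
  ]
}}

```text
time: 0.6
tool_pos: [0.291, -0.3993, 0.2264]
tool_rot: [-3.141, -0.001, 1.109]
contact_force: [0.5, 0.5, 0.2]
opening: 0.0915
grip_force: 0.0
```

Request:
{"op": "send_rows", "data": {
  "targets": [
    {"translation": [2.2,0.4,0],"spin": -7.6,"jaw": 1},
    {"translation": [4.5,0.9,0],"spin": -15.2,"jaw": 1},
    {"translation": [6.7,1.3,0],"spin": -22.8,"jaw": 1},
    {"translation": [9.0,1.8,0],"spin": -30.4,"jaw": 1},
    {"translation": [11.2,2.2,0],"spin": -38,"jaw": 1}
  ]
}}

```text
time: 1.1
tool_pos: [0.3611, -0.3092, 0.2264]
tool_rot: [-3.141, -0.001, 1.773]
contact_force: [-0.6, -0.3, -0.2]
opening: 0.0919
grip_force: 0.0
```

Request:
{"op": "send_rows", "data": {
  "targets": [
    {"translation": [1.5,1.5,0],"spin": -7.6,"jaw": 1},
    {"translation": [3.1,3.0,0],"spin": -15.2,"jaw": 1},
    {"translation": [4.6,4.5,0],"spin": -22.8,"jaw": 1},
    {"translation": [6.2,6.0,0],"spin": -30.4,"jaw": 1},
    {"translation": [7.7,7.6,0],"spin": -38,"jaw": 1}
  ]
}}

```text
time: 1.6
tool_pos: [0.4203, -0.2188, 0.2264]
tool_rot: [-3.141, -0.001, 2.436]
contact_force: [0.1, -0.5, -0.3]
opening: 0.0912
grip_force: 0.0
```

Request:
{"op": "send_rows", "data": {
  "targets": [
    {"translation": [0.4,1.7,0],"spin": -7.6,"jaw": 1},
    {"translation": [0.8,3.4,0],"spin": -15.2,"jaw": 1},
    {"translation": [1.2,5.1,0],"spin": -22.8,"jaw": 1},
    {"translation": [1.6,6.8,0],"spin": -30.4,"jaw": 1},
    {"translation": [1.9,8.3,0],"spin": -37.5,"jaw": 1}
  ]
}}

```text
time: 2.1
tool_pos: [0.46, -0.1436, 0.2264]
tool_rot: [3.141, -0.001, 3.091]
contact_force: [0.0, -0.2, -0.0]
opening: 0.0918
grip_force: 0.0
```

Run:
```python
from h import *
p,d,c,s=grab('wrist','w0'); print(s['tool_pos'],s['tool_rot'],s['time'],np.abs(s['qvel']).max())
```

```text
[ 0.46000156 -0.14361703  0.2263713 ] [ 3.14124750e+00 -7.62471810e-04  3.09062177e+00] 2.1 0.9059780844545997
```

View pics/w0.png

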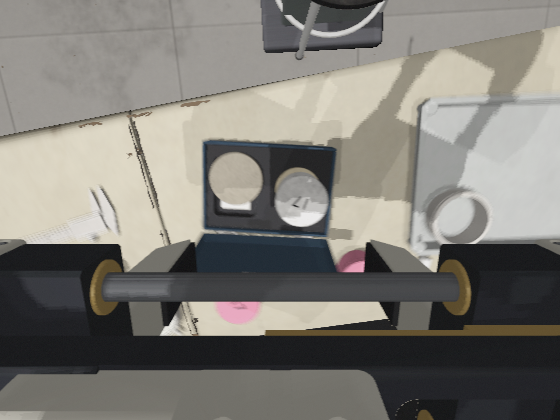

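The wrist view shows the tin at (302,198), the stone at (236,179) and the case's front corners at (205,141) and (336,149). The lid stands below them, with the pink tins beyond it. The arm was still settling, so I'll re-read from two still places.

```bash
cat > m.py <<'E'
from h import *
import sys
f=sys.argv[1]
monitor.observe(); grab('wrist'); p,d,c,s=grab('wrist',f); o=cam(c,s['tool_pos'],s['tool_rot'])
print(s['tool_pos'],s['tool_rot'],np.abs(s['qvel']).max())
P=cloud(c,d,o); z=P[...,2]; rows=np.arange(420)[:,None]<238
def blob(m,n):
    k,l,st,ce=cv2.connectedComponentsWithStats(m.astype(np.uint8))
    i=1+np.argmax(st[1:,4]); cs,_=cv2.findContours((l==i).astype(np.uint8),0,1); (u,v),r=cv2.minEnclosingCircle(cs[0])
    h=np.median(z[l==i]); q=onplane(c,(u,v),h,o); print(n,'px',(round(u,1),round(v,1),round(r,1)),'xyz',q.round(4),'diam',round(2*r*np.median(d[l==i])/c['intrinsics'][0,0],4))
    return u,v
near=(d>0)&rows&(P[...,0]<.53)&(P[...,0]>.40)&(P[...,1]<-.07)&(P[...,1]>-.26)
blob(near&(z>.055)&(z<.075),'tin')
hsv=cv2.cvtColor(p,cv2.COLOR_RGB2HSV)
blob(near&(z>.028)&(z<.038)&(hsv[...,2]>90)&(hsv[...,0]<30),'stone')
# case: rim by blue colour, z about 0.03
m=near&(hsv[...,0]>95)&(hsv[...,0]<125)&(hsv[...,1]>90)&(z>.02)&(z<.036)
pts=P[m][:,:2].astype(np.float32); print('rim n',len(pts),'z',np.median(z[m]),cv2.minAreaRect(pts)); 
m2=(d>0)&(z>.034)&(P[...,0]>.49)&(P[...,0]<.58)&rows&(hsv[...,0]>95)&(hsv[...,0]<125)&(hsv[...,1]>90)&(P[...,1]<-.06)&(P[...,1]>-.25)
L=P[m2]; print('lid n',len(L),'x/z fit',np.polyfit(L[:,2],L[:,0],1) if len(L) else '', L.min(0),L.max(0))
E
python3 m.py w1
```

```text
[ 0.46025866 -0.14326292  0.22640762] [ 3.14106741e+00 -4.55654654e-04  3.08809919e+00] 0.09732171982095501
tin px (299.1, 199.9, 26.4) xyz [ 0.4662 -0.1227  0.0638] diam 0.0555
stone px (233.8, 176.9, 26.8) xyz [ 0.4431 -0.1938  0.0326] diam 0.0606
rim n 1317 z 0.029823369277885203 ((0.4646180272102356, -0.15950599312782288), (0.14696857333183289, 0.11425917595624924), 83.15143585205078)
lid n 249 x/z fit [-0.49024556  0.52922866] [ 0.50482828 -0.23874504  0.03400139] [ 0.51788216 -0.12892766  0.05076837]
```

Request:
{"op": "send_rows", "data": {
  "targets": [
    {"translation": [0,1,-1],"spin": 0,"jaw": 1},
    {"translation": [0,2,-2],"spin": 0,"jaw": 1},
    {"translation": [0,3,-3],"spin": 0,"jaw": 1},
    {"translation": [0,4,-3],"spin": 0,"jaw": 1},
    {"translation": [0,4,-3],"spin": 0,"jaw": 1}
  ]
}}

```text
time: 2.75
tool_pos: [0.4622, -0.1034, 0.2572]
tool_rot: [-3.141, 0.001, 3.086]
contact_force: [0.6, -0.1, -0.4]
opening: 0.0913
grip_force: 0.0
```

```bash
python3 m.py w2
```

```text
[ 0.46208299 -0.10391044  0.25680649] [-3.14132802e+00  1.97275324e-04  3.08604129e+00] 0.016858516691609184
tin px (263.5, 193.8, 24.3) xyz [ 0.4662 -0.1223  0.0638] diam 0.0555
stone px (205.4, 173.2, 25.2) xyz [ 0.4431 -0.1936  0.0326] diam 0.0617
rim n 1671 z 0.031180735323241837 ((0.46659061312675476, -0.15984618663787842), (0.14737513661384583, 0.1180502250790596), 82.99649810791016)
lid n 894 x/z fit [-0.20170814  0.52589587] [ 0.50514968 -0.23983472  0.0340011 ] [ 0.53087794 -0.09263127  0.07633797]
```

The tin measures (0.4662, -0.1225) with its top at 0.0638, which agrees between two wrist positions and with 24+40 mm. Its diameter is 55.5 mm, and the case yaw is about -7°. Approach comes next.

Run:
```python
from h import *
plan([(.4662,-.1225,.14,3.02),(.4662,-.1225,.040,3.02)])
T=np.load('w2.npz');c=get_calibration('wrist');o=cam(c,T['tp'],T['tr'])
hsv=cv2.cvtColor(T['p'],cv2.COLOR_RGB2HSV)
m=((hsv[...,0]>95)&(hsv[...,0]<125)&(hsv[...,1]>90)).astype(np.uint8); m[240:]=0
# front edge of the case: topmost blue pixel per column, on rim plane
cols=[u for u in range(150,330) if m[:,u].any()]
q=np.array([onplane(c,(u,np.argmax(m[:,u])),.03,o)[:2] for u in cols])
q=q[(q[:,0]<.44)&(q[:,0]>.39)]; f=np.polyfit(q[:,1],q[:,0],1); r=q[:,0]-np.polyval(f,q[:,1]); q=q[abs(r)<.003]; f=np.polyfit(q[:,1],q[:,0],1)
print('front edge',q.min(0),q.max(0),len(q),'yaw',-np.arctan(f[0]),'x at y=-.16',np.polyval(f,-.16))
# lid from scene cloud
S=np.load('scene0.npz');cs=get_calibration('scene');Q=cloud(cs,S['d'],cam(cs))
hs=cv2.cvtColor(S['p'],cv2.COLOR_RGB2HSV); mm=(hs[...,0]>95)&(hs[...,0]<125)&(hs[...,1]>80)&(S['d']>0)
L=Q[mm]; L=L[(L[:,2]>.05)&(L[:,2]<.15)&(L[:,0]>.47)&(L[:,0]<.6)&(abs(L[:,1]+.16)<.1)]
A=np.c_[L[:,1:],np.ones(len(L))]; f=np.linalg.lstsq(A,L[:,0],rcond=None)[0]; print('lid x=a y+b z+c',f,L.min(0),L.max(0),len(L))
T=np.load('top0.npz');ct=get_calibration('top');P=cloud(ct,T['d'],cam(ct)).reshape(-1,3)
w=(abs(P[:,1]+.15)<.15)&(P[:,0]>.5)&(P[:,2]>.05); 
for a in np.arange(.05,.5,.05):
    k=w&(P[:,2]>a)&(P[:,2]<a+.05)&(P[:,0]>.61); print(round(a,2),'rack min x',P[k,0].min() if k.any() else None)
```

```text
t 2.85 at [ 0.462  -0.1043  0.2565] 3.0856 F [ 0.6 -0.3  0.2] op 0.0916
(0.4662, -0.1225, 0.14, 3.02) -> [-0.52 -1.79 11.65] spin 3.76
(0.4662, -0.1225, 0.04, 3.02) -> [ 0. -0. 10.] spin -0.0
front edge [ 0.39952926 -0.22460236] [ 0.41807098 -0.0801967 ] 122 yaw -0.12112372376288731 x at y=-.16 0.4066983156728401
lid x=a y+b z+c [0.10536638 0.01028188 0.54468317] [ 0.51092668 -0.24495375  0.05003976] [ 0.54076917 -0.08947124  0.13993973] 1191
0.05 rack min x 0.6405556813806235
0.1 rack min x 0.6420521935696857
0.15 rack min x 0.6436391091329725
0.2 rack min x 0.6441707315977316
0.25 rack min x 0.668578075627845
0.3 rack min x 0.6870063464048359
0.35 rack min x 0.6654897055335652
0.4 rack min x None
0.45 rack min x None
```

Request:
{"op": "send_rows", "data": {
  "targets": [
    {"translation": [-0.1,-0.4,2.5],"spin": 1,"jaw": 1},
    {"translation": [-0.2,-0.8,5],"spin": 2,"jaw": 1},
    {"translation": [-0.4,-1.3,8],"spin": 3,"jaw": 1},
    {"translation": [-0.5,-1.8,10.5],"spin": 3.8,"jaw": 1},
    {"translation": [-0.5,-1.8,11.5],"spin": 3.8,"jaw": 1}
  ]
}}

```text
time: 3.35
tool_pos: [0.4648, -0.123, 0.1392]
tool_rot: [3.141, -0.004, 3.018]
contact_force: [-0.1, 0.4, 0.0]
opening: 0.0918
grip_force: 0.0
```

Request:
{"op": "send_rows", "data": {
  "targets": [
    {"translation": [0,0,0],"spin": 0,"jaw": 1},
    {"translation": [0,0,0],"spin": 0,"jaw": 1},
    {"translation": [0,0,1],"spin": 0,"jaw": 1},
    {"translation": [0,0,2],"spin": 0,"jaw": 1},
    {"translation": [0,0,2],"spin": 0,"jaw": 1}
  ]
}}

```text
time: 3.85
tool_pos: [0.4654, -0.1224, 0.1206]
tool_rot: [3.141, -0.002, 3.019]
contact_force: [0.0, 0.4, -0.1]
opening: 0.0913
grip_force: 0.0
```

Run:
```python
from h import *
grab('wrist','w3')
plan([(.4662,-.1225,.040,3.02)])
```

```text
t 3.9 at [ 0.4657 -0.1226  0.1211] 3.0188 F [0.5 0.7 0.1] op 0.0918
(0.4662, -0.1225, 0.04, 3.02) -> [-0.05  0.01  8.11] spin -0.07
```

View pics/w3.png

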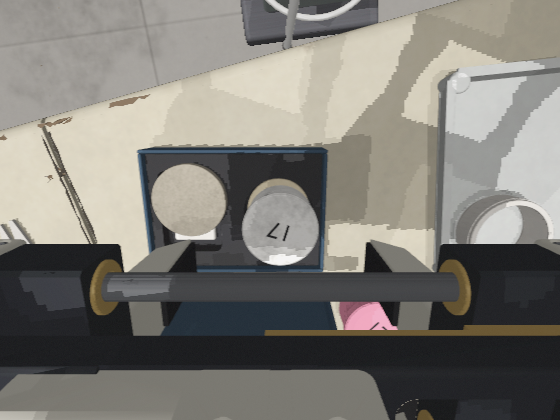

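The tin, at (280,230), is centred between the fingers at columns 160 and 395, and the case is now aligned with the image. Descending.

Request:
{"op": "send_rows", "data": {
  "targets": [
    {"translation": [0,0,2],"spin": 0,"jaw": 1},
    {"translation": [0,0,4],"spin": 0,"jaw": 1},
    {"translation": [0,0,6],"spin": 0,"jaw": 1},
    {"translation": [0,0,7.5],"spin": 0,"jaw": 1},
    {"translation": [0,0,8.1],"spin": 0,"jaw": 1}
  ]
}}

```text
time: 4.4
tool_pos: [0.4656, -0.1226, 0.0397]
tool_rot: [3.141, -0.002, 3.019]
contact_force: [0.5, 0.0, -0.1]
opening: 0.0921
grip_force: 0.0
```

Request:
{"op": "send_rows", "data": {
  "force": 15,
  "targets": [
    {"translation": [0,0,0],"spin": 0,"jaw": 1},
    {"translation": [0,0,0],"spin": 0,"jaw": 0.3},
    {"translation": [0,0,0],"spin": 0,"jaw": 0.3},
    {"translation": [0,0,0],"spin": 0,"jaw": 0.3},
    {"translation": [0,0,0],"spin": 0,"jaw": 0.3}
  ]
}}

```text
time: 4.9
tool_pos: [0.4664, -0.123, 0.0412]
tool_rot: [-3.141, 0.001, 3.019]
contact_force: [-0.4, -0.3, 1.2]
opening: 0.0644
grip_force: 0.0
```

Request:
{"op": "send_rows", "data": {
  "targets": [
    {"translation": [0,0,0],"spin": 0,"jaw": 0.3},
    {"translation": [0,0,0],"spin": 0,"jaw": 0.3},
    {"translation": [0,0,0],"spin": 0,"jaw": 0.3},
    {"translation": [0,0,0],"spin": 0,"jaw": 0.3},
    {"translation": [0,0,0],"spin": 0,"jaw": 0.3}
  ]
}}

```text
time: 5.4
tool_pos: [0.4663, -0.1229, 0.0409]
tool_rot: [-3.141, 0.0, 3.019]
contact_force: [-0.3, 0.6, 4.9]
opening: 0.055
grip_force: 15.0
```

Request:
{"op": "send_rows", "data": {
  "targets": [
    {"translation": [0,0,-0.4],"spin": 0,"jaw": 0.3},
    {"translation": [0,0,-1],"spin": 0,"jaw": 0.3},
    {"translation": [0,0,-2],"spin": 0,"jaw": 0.3},
    {"translation": [0,0,-3],"spin": 0,"jaw": 0.3},
    {"translation": [0,0,-4],"spin": 0,"jaw": 0.3}
  ]
}}

```text
time: 5.9
tool_pos: [0.4663, -0.1229, 0.0818]
tool_rot: [-3.141, 0.001, 3.019]
contact_force: [0.1, 0.4, -0.3]
opening: 0.0552
grip_force: 15.0
```

Request:
{"op": "send_rows", "data": {
  "targets": [
    {"translation": [0,0,-2],"spin": 0,"jaw": 0.3},
    {"translation": [0,0,-3.5],"spin": 0,"jaw": 0.3},
    {"translation": [0,0,-4.5],"spin": 0,"jaw": 0.3},
    {"translation": [0,0,-5],"spin": 0,"jaw": 0.3},
    {"translation": [0,0,-5],"spin": 0,"jaw": 0.3}
  ]
}}

```text
time: 6.4
tool_pos: [0.4664, -0.1229, 0.1313]
tool_rot: [-3.141, 0.001, 3.019]
contact_force: [0.4, 0.6, -1.1]
opening: 0.055
grip_force: 15.0
```

Run:
```python
from h import *
p,d,c,s=grab('wrist','w4'); print(s['grip_force'])
plan([(.44,.02,.13,3.05),(.415,.157,.13,3.12)])
o=cam(c,s['tool_pos'],s['tool_rot'])
# tray corners from wrist: floor height near column right
P=cloud(c,d,o); 
hsv=cv2.cvtColor(p,cv2.COLOR_RGB2HSV)
ct=get_calibration('top');t,dt,_,_=grab('top','top1');Pt=cloud(ct,dt,cam(ct))
h=cv2.cvtColor(t,cv2.COLOR_RGB2HSV)
m=(Pt[...,2]>.018)&(Pt[...,2]<.035)&(h[...,1]<60)&(Pt[...,1]>0)&(Pt[...,1]<.33)&(Pt[...,0]>.35)&(Pt[...,0]<.58)
cs,_=cv2.findContours(m.astype(np.uint8),0,1); k=max(cs,key=lambda a:cv2.arcLength(a,True)); r=cv2.minAreaRect(np.vstack(cs) if len(k)<50 else k); print(r)
b=np.array([onplane(ct,q,.027,cam(ct)) for q in cv2.boxPoints(r)]); print('tray box',b.round(4).tolist(),b.mean(0))
f=(Pt[...,1]>.12)&(Pt[...,1]<.2)&(Pt[...,0]>.40)&(Pt[...,0]<.44)&(dt>0); print('floor z',np.percentile(Pt[f][:,2],[5,50,95]))
```

```text
14.999969601631165
t 6.45 at [ 0.4661 -0.1228  0.1307] 3.0186 F [-0.6  0.3 -1. ] op 0.0554
(0.44, 0.02, 0.13, 3.05) -> [ 4.34 13.86  0.07] spin -1.8
(0.415, 0.157, 0.13, 3.12) -> [ 3.74 13.41  0.  ] spin -4.01
((189.146240234375, 229.50717163085938), (158.58021545410156, 98.46134948730469), 11.560131072998047)
tray box [[0.378, 0.3068, 0.027], [0.5646, 0.3159, 0.027], [0.5541, 0.0101, 0.027], [0.3707, 0.0145, 0.027]] [0.46684613 0.16185004 0.027     ]
floor z [-8.81577332e-05  2.59177094e-03  5.06776377e-03]
```

View pics/w4.png

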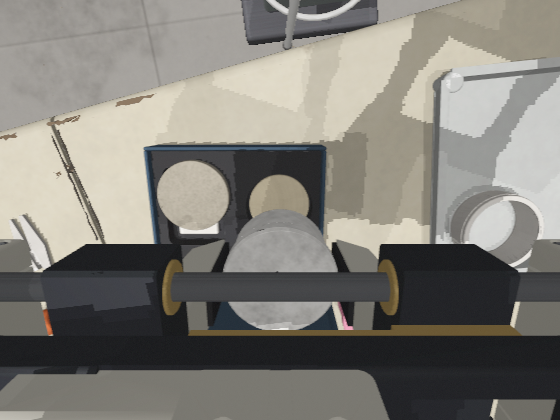

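The tin is held at (280,270). The foam beneath it is clear and the stone at (193,195) hasn't moved. Now carrying it to the tray's near half at (0.42, 0.155).

Request:
{"op": "send_rows", "data": {
  "targets": [
    {"translation": [0.8,2,0],"spin": 0,"jaw": 0.3},
    {"translation": [1.6,5,0],"spin": -0.5,"jaw": 0.3},
    {"translation": [2.6,8,0],"spin": -1,"jaw": 0.3},
    {"translation": [3.5,11,0],"spin": -1.5,"jaw": 0.3},
    {"translation": [4.3,13.9,0],"spin": -2,"jaw": 0.3}
  ]
}}

```text
time: 7.0
tool_pos: [0.4396, 0.0216, 0.1299]
tool_rot: [3.142, -0.002, 3.054]
contact_force: [0.0, 0.1, -0.5]
opening: 0.0552
grip_force: 15.0
```

Request:
{"op": "send_rows", "data": {
  "targets": [
    {"translation": [0.8,3,0],"spin": -1,"jaw": 0.3},
    {"translation": [1.6,6,0],"spin": -2,"jaw": 0.3},
    {"translation": [2.4,9,0],"spin": -3,"jaw": 0.3},
    {"translation": [3.0,11.5,0],"spin": -4,"jaw": 0.3},
    {"translation": [3.2,13.2,0],"spin": -4,"jaw": 0.3}
  ]
}}

```text
time: 7.5
tool_pos: [0.4191, 0.1562, 0.1299]
tool_rot: [-3.141, -0.002, 3.125]
contact_force: [0.2, -0.6, 0.3]
opening: 0.0551
grip_force: 15.0
```

Request:
{"op": "send_rows", "data": {
  "targets": [
    {"translation": [0,0,0],"spin": 0,"jaw": 0.3},
    {"translation": [0,0,1],"spin": 0,"jaw": 0.3},
    {"translation": [0,0,2.5],"spin": 0,"jaw": 0.3},
    {"translation": [0,0,4],"spin": 0,"jaw": 0.3},
    {"translation": [0,0,5],"spin": 0,"jaw": 0.3}
  ]
}}

```text
time: 8.0
tool_pos: [0.4196, 0.1535, 0.079]
tool_rot: [-3.141, -0.002, 3.122]
contact_force: [0.7, -1.4, 0.1]
opening: 0.0551
grip_force: 15.0
```

Run:
```python
from h import *
p,d,c,s=grab('wrist','w5'); o=cam(c,s['tool_pos'],s['tool_rot'])
plan([(.42,.155,.025,3.11)])
P=cloud(c,d,o); k=(d>0)&(abs(P[...,0]-.41)<.02)&(abs(P[...,1]-.155)<.09)&(P[...,2]<.02)
print('floor',np.median(P[k],0),k.sum())
```

```text
t 8.05 at [0.4189 0.1535 0.078 ] 3.122 F [-0.5 -0.1 -1.9] op 0.0553
(0.42, 0.155, 0.025, 3.11) -> [-0.1   0.16  5.3 ] spin 0.69
floor [0.40702743 0.15703306 0.00270677] 10245
```

View pics/w5.png

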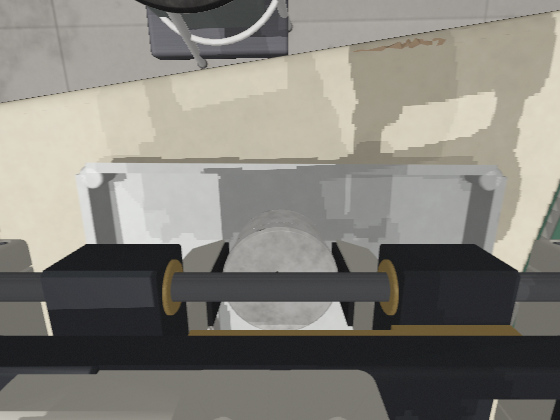

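The tin is over the near half of the tray, with the near rim at row 170 and the tin's lower edge at row 215, clear of it. The floor measures 2.7 mm. Lowering in steps.

Request:
{"op": "send_rows", "data": {
  "targets": [
    {"translation": [0,0,1.5],"spin": 0,"jaw": 0.3},
    {"translation": [0,0,3],"spin": 0,"jaw": 0.3},
    {"translation": [0,0,4.2],"spin": 0,"jaw": 0.3},
    {"translation": [0,0,5.0],"spin": 0,"jaw": 0.3},
    {"translation": [0,0,5.3],"spin": 0,"jaw": 0.3}
  ]
}}

```text
time: 8.55
tool_pos: [0.42, 0.1542, 0.027]
tool_rot: [-3.141, -0.001, 3.123]
contact_force: [0.0, 0.2, -1.7]
opening: 0.0554
grip_force: 15.0
```

Request:
{"op": "send_rows", "data": {
  "targets": [
    {"translation": [0,0,0],"spin": 0,"jaw": 0.3},
    {"translation": [0,0,0.1],"spin": 0,"jaw": 0.3},
    {"translation": [0,0,0.2],"spin": 0,"jaw": 0.3},
    {"translation": [0,0,0.3],"spin": 0,"jaw": 0.3},
    {"translation": [0,0,0.3],"spin": 0,"jaw": 0.3}
  ]
}}

```text
time: 9.05
tool_pos: [0.4203, 0.1547, 0.0248]
tool_rot: [-3.142, 0.0, 3.123]
contact_force: [-0.4, 0.2, -1.0]
opening: 0.0551
grip_force: 15.0
```

Request:
{"op": "send_rows", "data": {
  "targets": [
    {"translation": [0,0,0.1],"spin": 0,"jaw": 0.3},
    {"translation": [0,0,0.2],"spin": 0,"jaw": 0.3},
    {"translation": [0,0,0.3],"spin": 0,"jaw": 0.3},
    {"translation": [0,0,0.3],"spin": 0,"jaw": 0.3},
    {"translation": [0,0,0.3],"spin": 0,"jaw": 0.3}
  ]
}}

```text
time: 9.55
tool_pos: [0.4202, 0.1546, 0.0216]
tool_rot: [-3.142, -0.0, 3.123]
contact_force: [1.0, -0.1, -0.2]
opening: 0.0551
grip_force: 15.0
```

Request:
{"op": "send_rows", "data": {
  "targets": [
    {"translation": [0,0,0.1],"spin": 0,"jaw": 0.3},
    {"translation": [0,0,0.1],"spin": 0,"jaw": 0.3},
    {"translation": [0,0,0.1],"spin": 0,"jaw": 0.3},
    {"translation": [0,0,0.1],"spin": 0,"jaw": 0.3},
    {"translation": [0,0,0.1],"spin": 0,"jaw": 0.3}
  ]
}}

```text
time: 10.05
tool_pos: [0.4203, 0.1546, 0.0207]
tool_rot: [-3.141, 0.0, 3.123]
contact_force: [0.6, 0.2, -0.8]
opening: 0.0552
grip_force: 15.0
```

Request:
{"op": "send_rows", "data": {
  "targets": [
    {"translation": [0,0,0.1],"spin": 0,"jaw": 0.3},
    {"translation": [0,0,0.1],"spin": 0,"jaw": 0.3},
    {"translation": [0,0,0.1],"spin": 0,"jaw": 0.3},
    {"translation": [0,0,0.1],"spin": 0,"jaw": 0.3},
    {"translation": [0,0,0.1],"spin": 0,"jaw": 0.3}
  ]
}}

```text
time: 10.55
tool_pos: [0.4203, 0.1547, 0.0197]
tool_rot: [-3.142, 0.0, 3.123]
contact_force: [-0.3, 0.6, -2.1]
opening: 0.0553
grip_force: 15.0
```

Request:
{"op": "send_rows", "data": {
  "targets": [
    {"translation": [0,0,0.1],"spin": 0,"jaw": 0.3},
    {"translation": [0,0,0.1],"spin": 0,"jaw": 0.3},
    {"translation": [0,0,0.1],"spin": 0,"jaw": 0.3},
    {"translation": [0,0,0.1],"spin": 0,"jaw": 0.3},
    {"translation": [0,0,0.1],"spin": 0,"jaw": 0.3}
  ]
}}

```text
time: 11.05
tool_pos: [0.4204, 0.1547, 0.0193]
tool_rot: [3.142, 0.001, 3.123]
contact_force: [-1.7, -1.0, 7.6]
opening: 0.0548
grip_force: 15.0
```

Contact at 7.6 N, so the tin is standing on the floor. Releasing.

Request:
{"op": "send_rows", "data": {
  "targets": [
    {"translation": [0,0,0],"spin": 0,"jaw": 0.65},
    {"translation": [0,0,0],"spin": 0,"jaw": 0.75},
    {"translation": [0,0,0],"spin": 0,"jaw": 0.9},
    {"translation": [0,0,0],"spin": 0,"jaw": 1},
    {"translation": [0,0,0],"spin": 0,"jaw": 1}
  ]
}}

```text
time: 11.55
tool_pos: [0.4202, 0.1546, 0.0186]
tool_rot: [-3.141, -0.0, 3.123]
contact_force: [0.5, 0.2, -0.3]
opening: 0.087
grip_force: 0.0
```

Request:
{"op": "send_rows", "data": {
  "targets": [
    {"translation": [0,0,0],"spin": 0,"jaw": 1},
    {"translation": [0,0,0],"spin": 0,"jaw": 1},
    {"translation": [0,0,-0.5],"spin": 0,"jaw": 1},
    {"translation": [0,0,-1.5],"spin": 0,"jaw": 1},
    {"translation": [0,0,-3],"spin": 0,"jaw": 1}
  ]
}}

```text
time: 12.05
tool_pos: [0.4199, 0.1546, 0.0492]
tool_rot: [-3.141, -0.001, 3.123]
contact_force: [0.2, -0.6, 0.1]
opening: 0.0916
grip_force: 0.0
```

Request:
{"op": "send_rows", "data": {
  "targets": [
    {"translation": [0,0,-4],"spin": 0,"jaw": 1},
    {"translation": [0,0,-8],"spin": 0,"jaw": 0},
    {"translation": [0,0,-12],"spin": 0,"jaw": 0},
    {"translation": [0,0,-16],"spin": 0,"jaw": 0},
    {"translation": [0,0,-20],"spin": 0,"jaw": 0}
  ]
}}

```text
time: 12.55
tool_pos: [0.4197, 0.1546, 0.2514]
tool_rot: [3.141, 0.001, 3.123]
contact_force: [0.4, -0.1, -0.8]
opening: 0.0645
grip_force: 0.0
```

Run:
```python
from h import *
ct,cs=get_calibration('top'),get_calibration('scene')
t,dt,_,s=grab('top','top2'); q,ds,_,_=grab('scene','scene2')
Q=cloud(cs,ds,cam(cs)); P=cloud(ct,dt,cam(ct))
for C in(P,Q):
    k=(abs(C[...,0]-.42)<.045)&(abs(C[...,1]-.155)<.045)&(C[...,2]>.03)&(C[...,2]<.06); 
    if k.any(): print('tin top',np.median(C[k],0),C[k][:,2].max())
# rack front profile near y range -0.26..-0.05 (both cams)
for y in(-.25,-.2,-.15,-.1,-.05,0):
    r=[]
    for C,d in((P,dt),(Q,ds)):
        k=(d>0)&(abs(C[...,1]-y)<.015)&(C[...,0]>.61)&(C[...,2]>.07)&(C[...,2]<.35)
        r.append((np.percentile(C[k],[2],axis=0)[0,0].round(3),k.sum()) if k.sum()>5 else None)
    print('rack',y,r)
hs=cv2.cvtColor(q,cv2.COLOR_RGB2HSV); mm=(hs[...,0]>95)&(hs[...,0]<125)&(hs[...,1]>80)&(ds>0)
L=Q[mm]; L=L[(L[:,2]>.05)&(L[:,2]<.15)&(L[:,0]>.47)&(L[:,0]<.6)&(abs(L[:,1]+.16)<.1)]
A=np.c_[L[:,1:],np.ones(len(L))]; print('lid',np.linalg.lstsq(A,L[:,0],rcond=None)[0],L.min(0),L.max(0))
ht=cv2.cvtColor(t,cv2.COLOR_RGB2HSV); mm=(ht[...,0]>95)&(ht[...,0]<125)&(ht[...,1]>80)&(dt>0)&(P[...,2]>.115)&(P[...,2]<.15)&(P[...,0]<.6)
L=P[mm]; L=L[(abs(L[:,1]+.16)<.1)]; A=np.c_[L[:,1],np.ones(len(L))]; print('edge top: z',np.median(L[:,2]),'x=a y+b',np.linalg.lstsq(A,L[:,0],rcond=None)[0],L.min(0),L.max(0),len(L))
plan([(.46,0,.25,3.02),(.56,-.02,.25,3.02)])
im=np.hstack([cv2.resize(t[130:310,100:440],(480,254)),cv2.resize(q[80:340,150:400],(320,254))]); cv2.imwrite('pics/c2.png',cv2.resize(im,None,fx=1,fy=1)[:,:,::-1])
```

```text
tin top [0.39696934 0.15103264 0.04200916] 0.04561652459444698
tin top [0.4196193 0.159184  0.0419397] 0.046357488479703224
rack -0.25 [(np.float64(0.667), np.int64(2548)), (np.float64(0.668), np.int64(282))]
rack -0.2 [(np.float64(0.662), np.int64(2848)), (np.float64(0.713), np.int64(650))]
rack -0.15 [(np.float64(0.657), np.int64(3267)), (np.float64(0.668), np.int64(1379))]
rack -0.1 [(np.float64(0.651), np.int64(2699)), (np.float64(0.657), np.int64(2224))]
rack -0.05 [(np.float64(0.646), np.int64(2471)), (np.float64(0.646), np.int64(1632))]
rack 0 [(np.float64(0.641), np.int64(2634)), (np.float64(0.641), np.int64(1343))]
lid [0.10491705 0.01841081 0.54406618] [ 0.50951271 -0.24405144  0.05006023] [ 0.53795635 -0.09023788  0.13923537]
edge top: z 0.1365064549497722 x=a y+b [0.12064775 0.5460805 ] [ 0.51231252 -0.23960987  0.1178613 ] [ 0.54099474 -0.09432753  0.14146259] 488
t 12.65 at [0.4226 0.1552 0.2548] 3.1236 F [ 0.5  1.2 -0.8] op 0.0565
(0.46, 0, 0.25, 3.02) -> [ -4.02 -15.45   0.48] spin 5.93
(0.56, -0.02, 0.25, 3.02) -> [-10.17  -0.77  -0.  ] spin -0.0
```

View pics/c2.png

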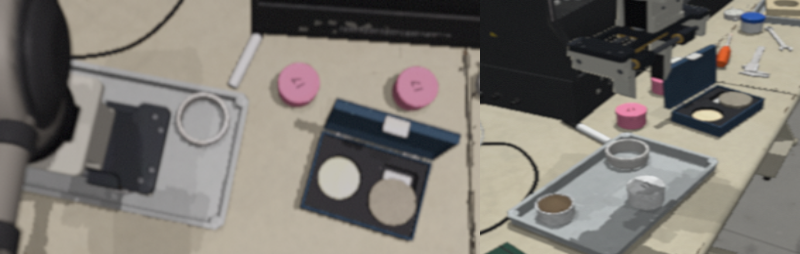

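In the crop, the tin stands upright in the tray's near half, at right-panel (645,190), with its top at 42 mm as expected. The case holds only the stone. The lid is nearly vertical, its edge at z of about 0.137 and its outer face at x of about 0.543, and the rack front is at about 0.655. I'll go behind the lid with the fingers shut.

Run:
```python
from h import *
plan([(.50,0,.25,3.06),(.572,-.17,.25,3.02),(.572,-.17,.11,3.02)])
```

```text
t 12.65 at [0.4226 0.1552 0.2548] 3.1236 F [ 0.5  1.2 -0.8] op 0.0565
(0.5, 0, 0.25, 3.06) -> [ -8.02 -15.38   0.48] spin 3.64
(0.572, -0.17, 0.25, 3.02) -> [ -8.56 -16.36  -0.  ] spin 2.29
(0.572, -0.17, 0.11, 3.02) -> [ 0. -0. 14.] spin -0.0
```

Request:
{"op": "send_rows", "data": {
  "targets": [
    {"translation": [-1.6,-3,0],"spin": 0.8,"jaw": 0},
    {"translation": [-3.2,-6,0],"spin": 1.6,"jaw": 0},
    {"translation": [-4.8,-9.2,0],"spin": 2.4,"jaw": 0},
    {"translation": [-6.4,-12.3,0],"spin": 3,"jaw": 0},
    {"translation": [-8,-15.4,0],"spin": 3.6,"jaw": 0}
  ]
}}

```text
time: 13.15
tool_pos: [0.4974, -0.002, 0.2486]
tool_rot: [3.142, -0.0, 3.06]
contact_force: [0.5, 0.5, 0.4]
opening: 0.0165
grip_force: 0.0
```

Request:
{"op": "send_rows", "data": {
  "targets": [
    {"translation": [-1.7,-3.5,0],"spin": 0.5,"jaw": 0},
    {"translation": [-3.4,-7,0],"spin": 1,"jaw": 0},
    {"translation": [-5.1,-10.5,0],"spin": 1.5,"jaw": 0},
    {"translation": [-6.9,-13.5,0],"spin": 2,"jaw": 0},
    {"translation": [-8.6,-16.4,0],"spin": 2.3,"jaw": 0}
  ]
}}

```text
time: 13.65
tool_pos: [0.5698, -0.1727, 0.2485]
tool_rot: [3.141, -0.001, 3.02]
contact_force: [0.2, 0.4, -0.2]
opening: 0.0002
grip_force: 0.0
```

Run:
```python
from h import *
p,d,c,s=grab('wrist','w6'); plan([(.572,-.17,.11,3.02)])
q=cv2.resize(grab('scene','s6')[0][60:240,200:440],(480,360))
cv2.imwrite('pics/c6.png',np.hstack([cv2.resize(p,(320,360)),q])[:,:,::-1])
```

```text
t 13.7 at [ 0.5713 -0.1772  0.2479] 3.0168 F [-1.8 -2.1 -0.7] op 0.0001
(0.572, -0.17, 0.11, 3.02) -> [ 0.02  0.72 13.79] spin -0.19
```

View pics/c6.png

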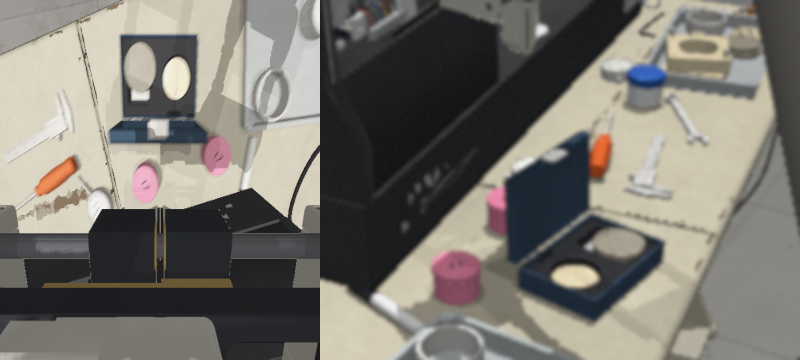

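The lid's edge is at left-panel row ~130, with the clasp at (158,127). The closed fingers at column 160 are centred on it and behind it. I'll check the edge position from the wrist depth.

Run:
```python
from h import *
p,d,c,s=grab('wrist','w7'); P=cloud(c,d,cam(c,s['tool_pos'],s['tool_rot']))
k=(d>0)&(P[...,2]>.10)&(P[...,2]<.145)&(P[...,0]<.57)&(P[...,0]>.49)&(np.arange(420)[:,None]<240)
L=P[k]
for y in(-.23,-.2,-.17,-.14,-.11):
    m=L[abs(L[:,1]-y)<.008]; 
    if len(m): print(y,np.percentile(m,[1,50,99],axis=0)[:,[0,2]].round(4).tolist())
plan([(.572,-.17,.11,3.02)])
```

```text
-0.23 [[0.5107, 0.1339], [0.518, 0.1362], [0.5256, 0.1379]]
-0.2 [[0.5145, 0.1342], [0.5217, 0.1362], [0.5293, 0.138]]
-0.17 [[0.509, 0.1344], [0.5204, 0.1396], [0.5329, 0.1414]]
-0.14 [[0.5219, 0.1342], [0.5293, 0.1362], [0.537, 0.1378]]
-0.11 [[0.5257, 0.1343], [0.5328, 0.1362], [0.5402, 0.1378]]
t 13.8 at [ 0.5697 -0.1727  0.2478] 3.0178 F [-0.1  0.3  0.2] op 0.0005
(0.572, -0.17, 0.11, 3.02) -> [-0.2   0.29 13.78] spin -0.12
```

Request:
{"op": "send_rows", "data": {
  "targets": [
    {"translation": [0,0,3],"spin": 0,"jaw": 0},
    {"translation": [0,0,6],"spin": 0,"jaw": 0},
    {"translation": [0,0,9],"spin": 0,"jaw": 0},
    {"translation": [0,0,12],"spin": 0,"jaw": 0},
    {"translation": [0,0,13.6],"spin": 0,"jaw": 0}
  ]
}}

```text
time: 14.3
tool_pos: [0.568, -0.1692, 0.1103]
tool_rot: [3.14, -0.004, 3.022]
contact_force: [0.0, -0.4, 0.5]
opening: 0.0006
grip_force: 0.0
```

Request:
{"op": "send_rows", "data": {
  "targets": [
    {"translation": [0.5,0,0],"spin": 0,"jaw": 0},
    {"translation": [1,0,0],"spin": 0,"jaw": 0},
    {"translation": [1.5,0,0],"spin": 0,"jaw": 0},
    {"translation": [2,0,0],"spin": 0,"jaw": 0},
    {"translation": [2.5,0,0],"spin": 0,"jaw": 0}
  ]
}}

```text
time: 14.8
tool_pos: [0.545, -0.1682, 0.1137]
tool_rot: [-3.141, 0.002, 3.02]
contact_force: [0.8, 0.4, 0.4]
opening: 0.0004
grip_force: 0.4
```

Request:
{"op": "send_rows", "data": {
  "targets": [
    {"translation": [0.6,0,0],"spin": 0,"jaw": 0},
    {"translation": [1.2,0,0],"spin": 0,"jaw": 0},
    {"translation": [1.8,0,0],"spin": 0,"jaw": 0},
    {"translation": [2.4,0,0],"spin": 0,"jaw": 0},
    {"translation": [3,0,0],"spin": 0,"jaw": 0}
  ]
}}

```text
time: 15.3
tool_pos: [0.5147, -0.1645, 0.1126]
tool_rot: [-3.142, -0.0, 3.02]
contact_force: [-0.2, 0.5, -0.5]
opening: 0.0005
grip_force: 0.3
```

Request:
{"op": "send_rows", "data": {
  "targets": [
    {"translation": [0.8,0,0],"spin": 0,"jaw": 0},
    {"translation": [1.6,0,0],"spin": 0,"jaw": 0},
    {"translation": [2.4,0,0.2],"spin": 0,"jaw": 0},
    {"translation": [3.2,0,0.6],"spin": 0,"jaw": 0},
    {"translation": [4.0,0,1.0],"spin": 0,"jaw": 0}
  ]
}}

```text
time: 15.8
tool_pos: [0.4748, -0.1596, 0.1024]
tool_rot: [-3.142, -0.0, 3.02]
contact_force: [0.5, -0.0, -0.8]
opening: 0.0003
grip_force: 0.2
```

Run:
```python
from h import *
q,ds,_,_=grab('scene','s8'); cs=get_calibration('scene'); Q=cloud(cs,ds,cam(cs))
hs=cv2.cvtColor(q,cv2.COLOR_RGB2HSV); mm=(hs[...,0]>95)&(hs[...,0]<125)&(hs[...,1]>80)&(ds>0)
L=Q[mm]; L=L[(L[:,2]>.02)&(L[:,2]<.15)&(L[:,0]>.38)&(L[:,0]<.6)&(abs(L[:,1]+.16)<.1)]
print(np.percentile(L[:,2],[5,25,50,75,95,99]))
plan([(.42,-.155,.11,3.02),(.42,-.155,.06,3.02)])
cv2.imwrite('pics/c8.png',cv2.resize(q[60:240,200:440],(720,540))[:,:,::-1])
```

```text
[0.02147047 0.02523549 0.03024655 0.10547073 0.1143159  0.115637  ]
t 15.85 at [ 0.4731 -0.159   0.1015] 3.0204 F [-1.3  1.  -0.4] op 0.0006
(0.42, -0.155, 0.11, 3.02) -> [ 5.32 -0.24 -0.85] spin 0.03
(0.42, -0.155, 0.06, 3.02) -> [ 0. -0.  5.] spin -0.0
```

View pics/c8.png

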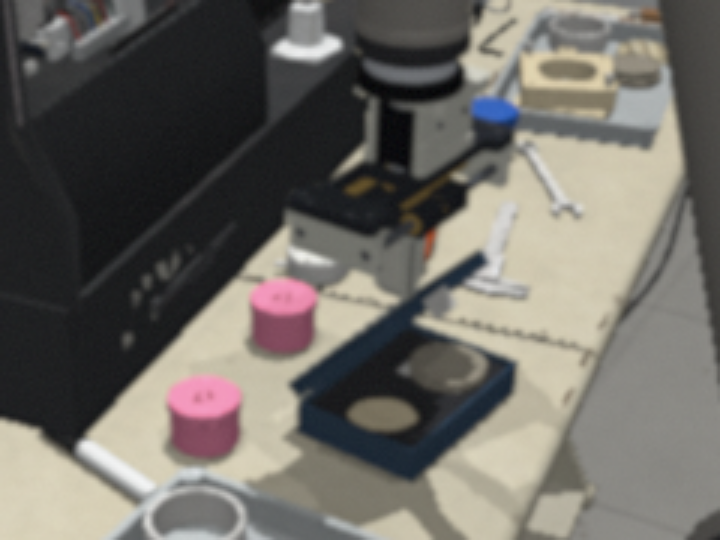

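The lid is about half shut and rests against the finger, at (410,290). I'll follow its arc down.

Request:
{"op": "send_rows", "data": {
  "targets": [
    {"translation": [0.9,0,0.5],"spin": 0,"jaw": 0},
    {"translation": [1.7,0,1.2],"spin": 0,"jaw": 0},
    {"translation": [2.4,0,1.9],"spin": 0,"jaw": 0},
    {"translation": [3.0,0,2.6],"spin": 0,"jaw": 0},
    {"translation": [3.4,0,3.4],"spin": 0,"jaw": 0}
  ]
}}

```text
time: 16.35
tool_pos: [0.4411, -0.1555, 0.068]
tool_rot: [3.142, -0.0, 3.02]
contact_force: [-0.8, 0.1, 0.4]
opening: 0.0006
grip_force: 0.1
```

Request:
{"op": "send_rows", "data": {
  "targets": [
    {"translation": [0.2,0,0.4],"spin": 0,"jaw": 0},
    {"translation": [0.2,0,0.8],"spin": 0,"jaw": 0},
    {"translation": [0.2,0,1.2],"spin": 0,"jaw": 0},
    {"translation": [0.2,0,1.4],"spin": 0,"jaw": 0},
    {"translation": [0.2,0,1.4],"spin": 0,"jaw": 0}
  ]
}}

```text
time: 16.85
tool_pos: [0.4399, -0.1553, 0.0544]
tool_rot: [3.142, -0.0, 3.02]
contact_force: [-0.2, 0.7, 0.3]
opening: 0.0006
grip_force: 0.0
```

Request:
{"op": "send_rows", "data": {
  "targets": [
    {"translation": [0,0,0.3],"spin": 0,"jaw": 0},
    {"translation": [0,0,0.5],"spin": 0,"jaw": 0},
    {"translation": [0,0,0.7],"spin": 0,"jaw": 0},
    {"translation": [0,0,0.8],"spin": 0,"jaw": 0},
    {"translation": [0,0,0.8],"spin": 0,"jaw": 0}
  ]
}}

```text
time: 17.35
tool_pos: [0.4398, -0.1553, 0.0466]
tool_rot: [3.142, -0.0, 3.02]
contact_force: [-0.5, 0.3, -0.3]
opening: 0.0006
grip_force: 0.0
```

Request:
{"op": "send_rows", "data": {
  "targets": [
    {"translation": [0,0,0.1],"spin": 0,"jaw": 0},
    {"translation": [0,0,0.1],"spin": 0,"jaw": 0},
    {"translation": [0,0,0.1],"spin": 0,"jaw": 0},
    {"translation": [0,0,0.1],"spin": 0,"jaw": 0},
    {"translation": [0,0,0.1],"spin": 0,"jaw": 0}
  ]
}}

```text
time: 17.85
tool_pos: [0.4399, -0.1554, 0.0458]
tool_rot: [-3.141, 0.0, 3.02]
contact_force: [-0.2, -0.9, 0.4]
opening: 0.0003
grip_force: 0.0
```

Request:
{"op": "send_rows", "data": {
  "targets": [
    {"translation": [0,0,0.1],"spin": 0,"jaw": 0},
    {"translation": [0,0,0.1],"spin": 0,"jaw": 0},
    {"translation": [0,0,0.1],"spin": 0,"jaw": 0},
    {"translation": [0,0,0.1],"spin": 0,"jaw": 0},
    {"translation": [0,0,0.1],"spin": 0,"jaw": 0}
  ]
}}

```text
time: 18.35
tool_pos: [0.4399, -0.1554, 0.045]
tool_rot: [-3.141, 0.0, 3.02]
contact_force: [-1.0, 0.1, 4.8]
opening: 0.0002
grip_force: 2.8
```

Request:
{"op": "send_rows", "data": {
  "targets": [
    {"translation": [0,0,0.1],"spin": 0,"jaw": 0},
    {"translation": [0,0,0.1],"spin": 0,"jaw": 0},
    {"translation": [0,0,0.1],"spin": 0,"jaw": 0},
    {"translation": [0,0,0.1],"spin": 0,"jaw": 0},
    {"translation": [0,0,0.1],"spin": 0,"jaw": 0}
  ]
}}

```text
time: 18.85
tool_pos: [0.44, -0.1555, 0.0448]
tool_rot: [-3.141, 0.001, 3.021]
contact_force: [-4.3, 1.7, 15.3]
opening: 0.0002
grip_force: 7.7
```

There is firm contact at z = 0.045, which is the shut height, with 15 N. Backing off to check.

Request:
{"op": "send_rows", "data": {
  "targets": [
    {"translation": [0,0,-0.5],"spin": 0,"jaw": 0},
    {"translation": [0,0,-3],"spin": 0,"jaw": 0},
    {"translation": [0,0,-7],"spin": 0,"jaw": 0},
    {"translation": [0,0,-11],"spin": 0,"jaw": 0},
    {"translation": [0,0,-15],"spin": 0,"jaw": 0}
  ]
}}

```text
time: 19.35
tool_pos: [0.4395, -0.1552, 0.1951]
tool_rot: [3.141, -0.001, 3.02]
contact_force: [1.0, 0.2, -0.8]
opening: 0.0003
grip_force: 0.0
```

Request:
{"op": "send_rows", "data": {
  "targets": [
    {"translation": [0,0,-2],"spin": 0,"jaw": 0},
    {"translation": [0,0,-4],"spin": 0,"jaw": 0},
    {"translation": [0,0,-5],"spin": 0,"jaw": 0},
    {"translation": [0,0,-5],"spin": 0,"jaw": 0},
    {"translation": [0,0,-5],"spin": 0,"jaw": 0}
  ]
}}

```text
time: 19.85
tool_pos: [0.4395, -0.1552, 0.2427]
tool_rot: [3.141, -0.001, 3.02]
contact_force: [0.9, 0.4, 0.6]
opening: 0.0004
grip_force: 0.0
```

Run:
```python
from h import *
p,d,c,s=grab('wrist','w9'); P=cloud(c,d,cam(c,s['tool_pos'],s['tool_rot']))
k=(d>0)&(abs(P[...,0]-.455)<.04)&(abs(P[...,1]+.16)<.06)&(np.arange(420)[:,None]<240)
L=P[k]; A=np.c_[L[:,:2],np.ones(len(L))]; print('lid plane z=ax+by+c',np.linalg.lstsq(A,L[:,2],rcond=None)[0],np.median(L[:,2]),len(L))
q,ds,cs,_=grab('scene','s9'); Q=cloud(cs,ds,cam(cs))
k=(abs(Q[...,0]-.42)<.04)&(abs(Q[...,1]-.155)<.04)&(Q[...,2]>.035)&(Q[...,2]<.06); print('tin top',np.median(Q[k],0)); print(s['time'],s['contact_force'])
cv2.imwrite('pics/c9.png',np.hstack([cv2.resize(p,(320,480)),cv2.resize(q[100:340,160:400],(480,480))])[:,:,::-1])
```

```text
lid plane z=ax+by+c [0.00111387 0.0001454  0.04444041] 0.04492296956418451 6810
tin top [0.42104549 0.15800101 0.04183819]
19.85 [0.90202041 0.42062263 0.61531115]
```

View pics/c9.png

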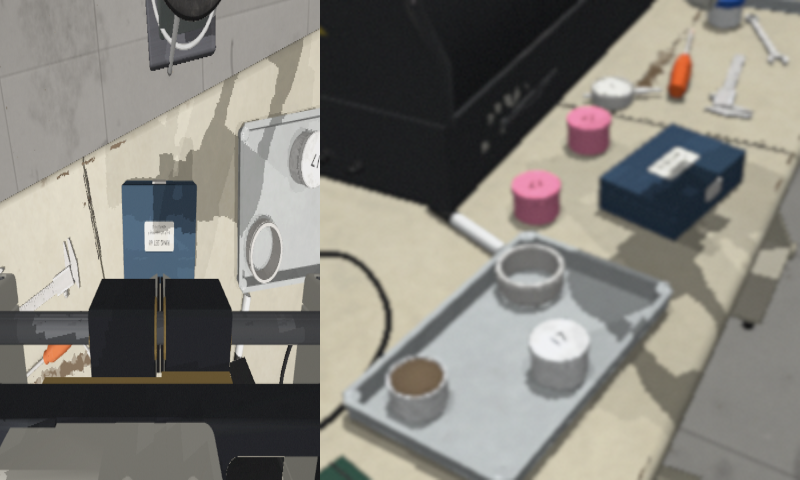

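The picture shows the case shut at (675,180), its lid plane level at 45 mm, and the tin upright in the tray at (560,350). The pink tins haven't moved and the robot is clear of everything.

```bash
python3 -c "
from cell import job
print(job.hand_in())"
```

```text
the job is handed in; nothing more can be done
None
```

The job is done and handed in at about 20 s: the tin stands upright on the floor of the tray's near half, the stone is still in the case, and the lid is fully shut (level at 45 mm).

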